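# Sort the saw's leavings: plastic to regrind, pine to the wood box, blades to the rack

### The arm

A 6-joint arm with a two-finger parallel gripper is mounted at the origin on the work surface; the furniture and walls round the work are solid. World frame = base frame: x ahead of the robot, y to its left, z up, the work surface at z = 0. Lengths are in mm, angles in rad, forces in N, time in s.
With the tool pointing down it reaches from about 250 to 725 mm from the base axis. Payload 9.7 kg.
Tool frame: the origin (TCP) lies midway between the tips of the shut fingers; the grasp point (between the pads) lies behind it (arm.grasp_offset is the z of the grasp point in the tool frame, in mm); z points along the fingers, y is the direction in which the jaws open and shut (so a half turn about z gives the same grasp; the last joint's range is limited). The gripper opens to 85 mm and grips with 20 to 120 N. Pads are 22 mm wide; open, the fingers measure 114 mm over their backs; the gripper's body (76 mm by 85 mm) begins 54 mm behind the grasp point. The pads swing forward as they close: fully open they stand 13 mm farther back than shut.
Start: joints at [1.275, 0.087, 0.176, 1.66, 0, 1.571], TCP at [160.325, 526.111, 231.284] pointing down, gripper open.
Joint ranges: [-3.13, 3.13], [-0.85, 1.81], [-1.15, 1.24], [-2.2, 2.28], [-1.44, 1.52], [-3.14, 3.14]. Speed limits (rad/s): [2.22, 2.22, 2.57, 3.14, 3.14, 3.14].

### API

Orientations are given as a rotation vector (axis times angle).
In Python, from plant import arm gives the robot as it stands.
- The arm moves only by the shell command python3 -m creep 'ROWS'. ROWS is JSON, a list of rows, each an object with "offset": the shift along the tool's x, y, z in m, a list of three; "roll": the turn about the tool's z in rad; "hand": the opening, from 0 (shut) to 1 (fully open). A call has 1 to 12 rows; each row shifts and turns the commanded pose from where the row before left it, along the tool's axes as they then stand; what a row does not reach is not made up. A row lasts 1/8 s, in which the tool goes at most 62.5 mm and 10.7 degrees, less where a joint would pass 70% of its speed; a pose out of reach is approached as far as the arm can. A call is refused whole if a number of a shift passes 0.0625 or a number of a turn 0.188, either way. A call with a gripper value outside its range is refused whole. The fingers move at their own pace and stop on an object; the grip force is fixed at half the most. Time passes only in rows, so rows that do not move let the fingers close. It gives the time, the measured TCP pose, the force and the opening at its end, in the units of the state.
- arm.get_obs(): the state, without advancing time (a new reading comes with each control period).
- arm.capture(name): name is "side" or "top" or "wrist"; returns the picture (400x640x3 uint8, red, green, blue); there is no depth.
- arm.camera_info(name): a dict with "camera_matrix" (3x3 intrinsics, pixels), "rvec" (rotation vector, rad) and "tvec" (3), from world to camera coordinates, as OpenCV has them; the wrist camera has in their place "mount" (4x4, takes a point from camera to tool coordinates, whose origin is the TCP and whose axes are the flange's). Camera axes: x right, y down, z forward; pixel columns grow to the right and rows downward; lengths in mm; the calibration is good to about 2 mm. A picture is of the moment at which its call begins: read the wrist's pose just before it. camera_info takes no time and is no camera call.
- arm.job_done(): hands the job in, once; it reports no verdict.
The state is a dict: "t": time; "joint_pos": joint angles; "qd": joint speeds; "joint_torque": joint torques, N m; "tcp_pos": TCP position; "eef_rot": TCP orientation; "wrist_force": force on the tool from outside, world axes, zero at the start; "wrist_torque": the same for the moment, N m; "width": opening from 0.0 (shut) to 1.0 (fully open).
Only numpy, scipy, OpenCV 4.12 (cv2) and the standard library are available. Lean on these libraries where they do the work, as an engineer would, in place of code of your own. Each camera call takes 0.05 s, during which the arm holds its last target. There are 200 camera calls.

### The job

Sort what is left on the bench after the saw job: lay both pressed-plastic offcuts flat inside the round regrind tub, the pine block flat on the floor of the plywood box beside the strip, and the blade tube in the free pair of V rests on the tube rack. Nothing but plastic may ever go into the tub, because wood or a tube of blades would spoil the batch for the shredder.

Things in the scene. Friction and masses are not known exactly. Their poses are not given: they have to be found in the camera images.
- regrind_tub: Target, fixed: round shallow black tub for plastic to be shredded again, outside diameter 148 mm at the foot and 158 mm at the rim, 42 mm high, wall 4 mm, floor 4 mm thick with a sprinkle of thin plastic chips. Origin: centre of the underside, on the bench; z up.
- wood_box: Target, fixed: rectangular plywood box without lid, 122 mm along its x, 128 mm along its y, 40 mm high, walls 6 mm, floor 6 mm thick. A fixed pine strip (20 mm wide, its top 26 mm above the bench) already lies in it along the +x wall, so the free floor runs from x = -55 to +35 mm and y = -58 to +58 mm. Origin: centre of the underside, on the bench; z up.
- tube_rack: Target, fixed: plywood base 116 (x) x 100 (y) x 10 mm with two pairs of V-shaped steel rests. A tube lies level along y in a pair: rests at y = -38 and +38 mm (12 mm wide), open between them; V 36 mm wide at its top, 41 mm above the bench. The pair at x = +28 mm holds a tube, that at x = -28 mm is free. A seated tube's axis is 36.5 mm above the bench. Origin: centre of the underside; z up.
- offcut_large: Loose: the larger flat offcut of dark speckled pressed-plastic sheet, an irregular plate 56 mm along its x, 103 mm along its y, 11 mm thick, 50 g. Origin: centre of the underside; z up.
- offcut_small: Loose: the smaller flat offcut of dark speckled pressed-plastic sheet, an irregular plate 43 mm along its x, 81 mm along its y, 11 mm thick, 50 g. Origin: centre of the underside; z up.
- pine_block: Loose: short square-sawn block of pine, 35 mm along its x, 91 mm along its y, 36 mm high, 60 g. Origin: centre of the underside; z up.
- blade_tube: Loose: round tube of saw blades, white with a red cap, lying on the bench, 150 mm long along its y, body 18 mm in diameter (cap 20 mm, at the -y end), 30 g. Origin: on the underside at half length, 9 mm from the tube's axis; at the start its z points up.

How it is judged (in metres and radians):
At the end, for the whole second after the job is handed in: Offcuts lie in the tub (centre within 55 mm of its middle, tilt under 0.35 rad, one may lie on the other); the block lies flat on the box floor, tilt under 0.12 rad; the tube lies in the free V rests (13 mm across, 30 mm along, 0.1 rad, either way round); all at rest (horizontal distance between each of offcut_large, offcut_small and regrind_tub below 0.055 m and z of offcut_large in the frame of regrind_tub between 0 and 0.03 m and angle between each of offcut_large, offcut_small's own z axis and vertical below 0.35 rad and z of offcut_small in the frame of regrind_tub between 0 and 0.03 m and x of pine_block in the frame of wood_box between -0.055 and 0.035 m and y of pine_block in the frame of wood_box between -0.058 and 0.058 m and z of pine_block in the frame of wood_box between 0 and 0.012 m and angle between pine_block's own z axis and vertical below 0.12 rad and x of blade_tube in the frame of tube_rack between -0.041 and -0.015 m and y of blade_tube in the frame of tube_rack between -0.03 and 0.03 m and z of blade_tube in the frame of tube_rack between 0.022 and 0.05 m and angle between the y axis of blade_tube and the y axis of tube_rack, either way round below 0.1 rad and linear speed of each of offcut_large, offcut_small, pine_block, blade_tube below 0.02 m/s and angular speed of each of offcut_large, offcut_small, pine_block, blade_tube below 0.3 rad/s); the robot touches nothing.
It fails at once if the pine block or the blade tube was put into the regrind tub ((horizontal distance between pine_block and regrind_tub below 0.078 m and height (world z) of pine_block below 0.042 m) or (horizontal distance between blade_tube and regrind_tub below 0.078 m and height (world z) of blade_tube below 0.042 m)).
It also fails if it takes over 93 s, if anything falls off the work surface, if the arm or the gripper's body presses on something with over 40 N, if the wrist force passes 120 N, or if a joint passes its speed limit or range.

## Working session

There is one attempt and no reset: what is moved stays moved. The work goes in short steps, Python scripts to look and compute and a shell command to move; the robot and the scene stay as the last step left them, time stands still between calls to the robot, and variables do not carry over. Pictures are saved under pics/ and viewed, about 12 in all and at most 16, crops included, and the job is handed in when it is done.

```bash
mkdir -p pics; ls; python3 - <<'E'
from plant import arm
import cv2,numpy as np
o=arm.get_obs();print(o['t'],o['tcp_pos'],o['eef_rot'],o['width'],arm.grasp_offset)
for n in('top','side'):
    cv2.imwrite(f'pics/{n}0.png',arm.capture(n)[:,:,::-1])
    i=arm.camera_info(n);print(n,i)
    R=cv2.Rodrigues(np.array(i['rvec'],float))[0];print('C',-R.T@np.array(i['tvec']).ravel())
print(arm.camera_info('wrist'))
E
```

```text
pics
0.0 [160.27226386 525.88050162 230.57598686] [-4.62951104e-01 -3.10708919e+00  2.07630479e-03] 1.0032730438081836 -18.700000000000003
top {'camera_matrix': array([[403.0183211 ,   0.        , 321.81259221],
       [  0.        , 403.0183211 , 190.68825306],
       [  0.        ,   0.        ,   1.        ]]), 'rvec': array([ 2.10946929, -2.13826335,  0.21203718]), 'tvec': array([  64.20158484,  444.34879738, 1019.26010589])}
C [ 242.77759601   67.15198369 1084.90023074]
side {'camera_matrix': array([[472.54492446,   0.        , 321.46324698],
       [  0.        , 472.54492446, 201.94671597],
       [  0.        ,   0.        ,   1.        ]]), 'rvec': array([ 2.24598327,  1.20230924, -0.38723678]), 'tvec': array([-293.7998226 , -252.00651365, 1457.51548866])}
C [1048.52519861 -359.05228377 1022.66973347]
{'camera_matrix': array([[282.92398334,   0.        , 319.25323287],
       [  0.        , 282.92398334, 198.65266577],
       [  0.        ,   0.        ,   1.        ]]), 'mount': array([[ 1.16058864e-03, -9.56371395e-01, -2.92151343e-01,
         7.38769509e+01],
       [ 9.99999147e-01,  1.28481724e-03, -2.33354418e-04,
        -2.87014531e-01],
       [ 5.98534574e-04, -2.92150823e-01,  9.56372071e-01,
        -1.41163697e+02],
       [ 0.00000000e+00,  0.00000000e+00,  0.00000000e+00,
         1.00000000e+00]])}
```

View pics/top0.png

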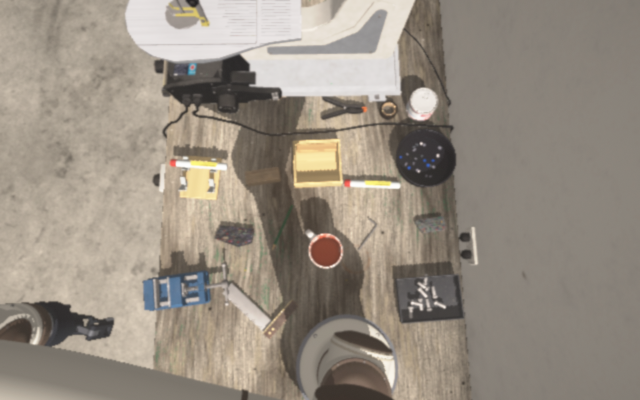

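View pics/side0.png

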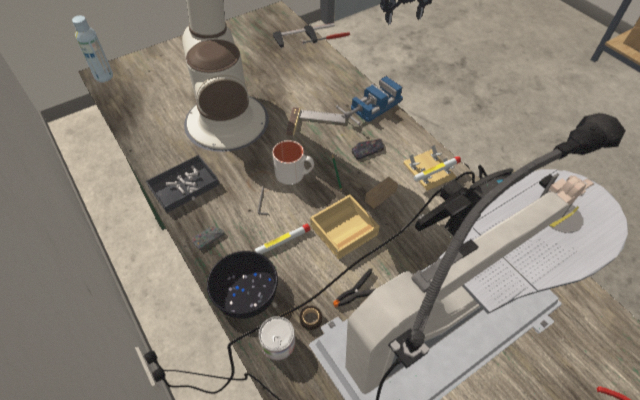

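The top view shows the rack at (199,182), its occupied tube at (199,164), the pine block at (264,175), the box at (317,163), the loose tube at (372,184) with its cap on the left, and the tub at (426,156). The offcuts are near (235,234) and (430,222). In the side view the gooseneck lamp and machine sit just beyond the box and rack.

```bash
cat > h.py <<'E'
from plant import arm
import cv2,numpy as np
from scipy.spatial.transform import Rotation as Ro
def cam(n,o=None):
    i=arm.camera_info(n);K=np.array(i['camera_matrix'])
    if n!='wrist':
        R=cv2.Rodrigues(np.array(i['rvec'],float))[0];return K,R.T,-R.T@np.array(i['tvec'],float).ravel()
    o=o or arm.get_obs();M=np.array(i['mount']);Rt=Ro.from_rotvec(o['eef_rot']).as_matrix()
    return K,Rt@M[:3,:3],Rt@M[:3,3]+np.array(o['tcp_pos'])
def cast(c,uv,z):
    K,R,C=c;uv=np.atleast_2d(np.array(uv,float))
    d=(R@np.linalg.inv(K)@np.c_[uv,np.ones(len(uv))].T).T
    return C+d*((z-C[2])/d[:,2])[:,None]
def proj(c,P):
    K,R,C=c;p=(K@R.T@(np.atleast_2d(P)-C).T).T;return p[:,:2]/p[:,2:]
def blob(m,lo,n=1):
    cs=cv2.findContours(m.astype(np.uint8),0,2)[0]
    return sorted([c for c in cs if cv2.contourArea(c)>lo],key=cv2.contourArea)[::-1][:n]
E
python3 - <<'E'
from h import *
im=cv2.imread('pics/top0.png');c=im[125:275,150:470]
cv2.imwrite('pics/topc.png',cv2.resize(c,None,fx=2.5,fy=2.5,interpolation=cv2.INTER_CUBIC))
t=cam('top')
for n,p,z in [('rack',(199,182),10),('racktube',(199,164),36),('pine',(264,175),36),('box',(317,163),40),('tube',(372,184),9),('tub',(426,156),42),('A',(235,234),11),('B',(430,222),11)]: print(n,cast(t,p,z)[0].round())
E
```

```text
rack [480. 392.  10.]
racktube [524. 386.  36.]
pine [491. 212.  36.]
box [521.  70.  40.]
tube [469. -79.   9.]
tub [ 537. -223.   42.]
A [337. 290.  11.]
B [ 362. -231.   11.]
```

View pics/topc.png

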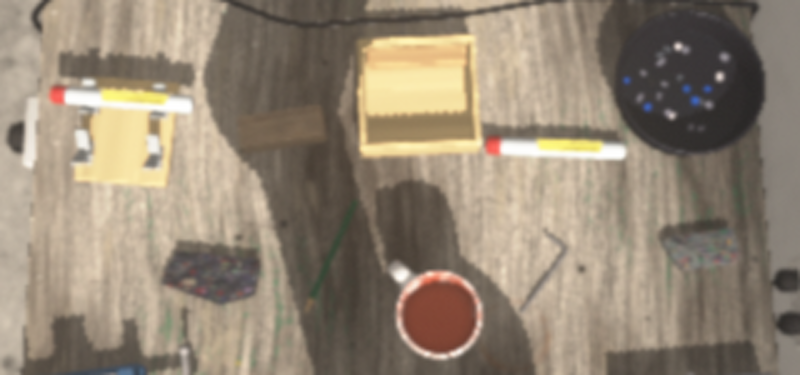

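The crop shows offcut A at crop px (212,270), about 100 mm long, so it is the large one. B at (700,245) is the small one. The mug at (440,315) is the tall obstacle. I'll move over A and use the wrist camera.

```bash
python3 -m creep '[{"offset":[-0.04,-0.029,0],"roll":0,"hand":1},{"offset":[-0.04,-0.029,0],"roll":0,"hand":1},{"offset":[-0.04,-0.029,0],"roll":0,"hand":1},{"offset":[-0.04,-0.029,0],"roll":0,"hand":1},{"offset":[-0.04,-0.029,0],"roll":0,"hand":1},{"offset":[-0.038,-0.029,0],"roll":0,"hand":1},{"offset":[0,0,0],"roll":0.187,"hand":1},{"offset":[0,0,0],"roll":0.187,"hand":1},{"offset":[0,0,0],"roll":0.187,"hand":1},{"offset":[0,0,0],"roll":0.187,"hand":1},{"offset":[0,0,0],"roll":0.187,"hand":1},{"offset":[0,0,0],"roll":0.187,"hand":1}]'; python3 -m creep '[{"offset":[0,0,0],"roll":0.15,"hand":1},{"offset":[0,0,0],"roll":0,"hand":1}]'
python3 - <<'E'
from h import *
o=arm.get_obs();print(o['t'],o['tcp_pos'],o['eef_rot'],o['joint_pos'])
cv2.imwrite('pics/w1.png',arm.capture('wrist')[:,:,::-1])
c=cam('wrist',o);np.savez('w1.npz',K=c[0],R=c[1],C=c[2]);print(c[2],proj(c,[[337,290,11],[480,392,10],[491,212,36]]).round())
E
```

```text
t: 1.6
tcp_pos: [337.2, 290.2, 230.9]
eef_rot: [-2.053, -2.378, 0.001]
wrist_force: [-0.3, 0.3, 0.0]
width: 0.999
t: 1.85
tcp_pos: [337.2, 290.2, 231.0]
eef_rot: [-2.217, -2.226, 0.001]
wrist_force: [0.2, -0.3, 0.6]
width: 0.998
1.85 [337.15736719 290.20518721 231.02241417] [-2.21687268e+00 -2.22592362e+00  8.95319778e-04] [ 7.10689953e-01 -1.62195223e-01 -6.60510114e-02  1.66751304e+00
  1.07525340e-05  2.27741185e+00]
[337.28845134 364.19452913 372.15939395] [[319. 172.]
 [439.  88.]
 [437. 236.]]
```

View pics/w1.png

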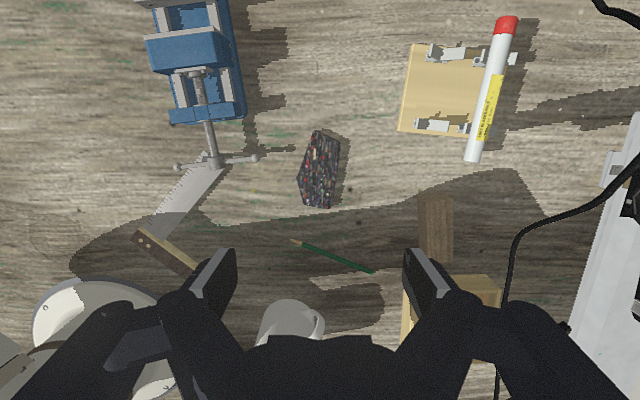

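The wrist view shows offcut A at (320,170) and the rack at (440,90), with its +x rests holding a tube at (485,95). The pine block is at (436,225). I'll measure all three from this frame.

```bash
python3 - <<'E'
from h import *
d=np.load('w1.npz');c=(d['K'],d['R'],d['C']);im=cv2.imread('pics/w1.png');hsv=cv2.cvtColor(im,cv2.COLOR_BGR2HSV)
def rect(m,box,z,name):
    x0,y0,x1,y1=box;mm=np.zeros(m.shape,bool);mm[y0:y1,x0:x1]=m[y0:y1,x0:x1]
    mm=cv2.morphologyEx(mm.astype(np.uint8),cv2.MORPH_CLOSE,np.ones((5,5)))
    b=blob(mm,80)[0];P=cast(c,b[:,0,:],z)[:,:2].astype(np.float32)
    print(name,cv2.boundingRect(b),cv2.minAreaRect(P),cv2.boxPoints(cv2.minAreaRect(P)).round(0).tolist())
g=im.max(2)
print([im[170,x].tolist() for x in range(285,360,4)])
print('pine',[im[220,x].tolist() for x in range(405,470,4)])
rect(g<75,(285,120,345,215),11,'A')
s=hsv
rect((im[:,:,2].astype(int)-im[:,:,0]>25),(405,185,470,265),36,'pine')
rect((im[:,:,2].astype(int)-im[:,:,0]>45)&(g>150),(385,30,470,150),10,'rackbase')
r=(im[:,:,2]>120)&(im[:,:,1]<80);rect(r,(450,5,540,60),36,'cap')
rect((im.min(2)>180)|r|((im[:,:,2]>150)&(im[:,:,0]<90)&(im[:,:,1]>130)),(455,5,530,170),36,'racktube')
E
```

```text
[[97, 113, 121], [117, 135, 145], [102, 118, 128], [117, 134, 140], [88, 83, 88], [72, 73, 74], [54, 48, 58], [71, 82, 80], [72, 84, 117], [102, 101, 92], [63, 62, 62], [50, 54, 54], [93, 81, 86], [59, 65, 65], [68, 79, 80], [86, 96, 101], [120, 132, 139], [129, 144, 152], [142, 159, 165]]
pine [[70, 79, 84], [77, 85, 90], [63, 73, 77], [77, 86, 90], [64, 79, 87], [67, 85, 91], [71, 90, 100], [73, 87, 96], [70, 88, 100], [74, 91, 105], [76, 91, 103], [69, 83, 94], [69, 81, 88], [75, 86, 90], [71, 78, 82], [70, 74, 82], [74, 82, 88]]
A (297, 131, 45, 78) ((336.2279052734375, 290.7644958496094), (56.61598205566406, 102.0646743774414), 3.5071237087249756) [[305.0, 340.0], [311.0, 238.0], [368.0, 242.0], [361.0, 343.0]]
pine (405, 186, 48, 77) ((486.341552734375, 229.2127227783203), (53.08537292480469, 119.0633773803711), 19.89224624633789) [[441.0, 276.0], [482.0, 164.0], [532.0, 182.0], [491.0, 294.0]]
rackbase (397, 43, 73, 95) ((482.73614501953125, 387.5390930175781), (98.72679138183594, 91.03144836425781), 84.91108703613281) [[433.0, 342.0], [524.0, 334.0], [532.0, 433.0], [442.0, 441.0]]
cap (493, 16, 25, 20) ((531.3784790039062, 452.13824462890625), (17.3887996673584, 22.334487915039062), 87.7775650024414) [[520.0, 444.0], [542.0, 443.0], [543.0, 460.0], [521.0, 461.0]]
racktube (457, 16, 61, 146) ((519.3048095703125, 386.4911804199219), (152.95289611816406, 44.183990478515625), 78.3008804321289) [[482.0, 316.0], [525.0, 307.0], [556.0, 457.0], [513.0, 466.0]]
```

```bash
python3 - <<'E'
from h import *
d=np.load('w1.npz');c=(d['K'],d['R'],d['C']);im=cv2.imread('pics/w1.png')
g=cv2.GaussianBlur(im,(3,3),0).max(2);m=np.zeros(g.shape,np.uint8);m[120:215,285:350]=(g<92)[120:215,285:350]
m=cv2.morphologyEx(m,cv2.MORPH_OPEN,np.ones((3,3)))
b=blob(m,80)[0];h=cv2.approxPolyDP(cv2.convexHull(b),2.5,True)[:,0]
print(h.tolist(),cast(c,h,11)[:,:2].round().tolist())
M=cv2.moments(cast(c,b[:,0],11)[:,:2].astype(np.float32));print(M['m10']/M['m00'],M['m01']/M['m00'])
crop=im[115:275,280:540]
cv2.imwrite('pics/w1c.png',cv2.resize(crop,None,fx=3,fy=3,interpolation=cv2.INTER_CUBIC))
E
```

```text
[[318, 132], [340, 142], [344, 168], [340, 201], [330, 207], [322, 206], [309, 163], [311, 142]] [[336.0, 340.0], [364.0, 328.0], [370.0, 295.0], [366.0, 251.0], [352.0, 242.0], [342.0, 243.0], [324.0, 302.0], [327.0, 328.0]]
350.2412340869456 293.295147680791
```

View pics/w1c.png

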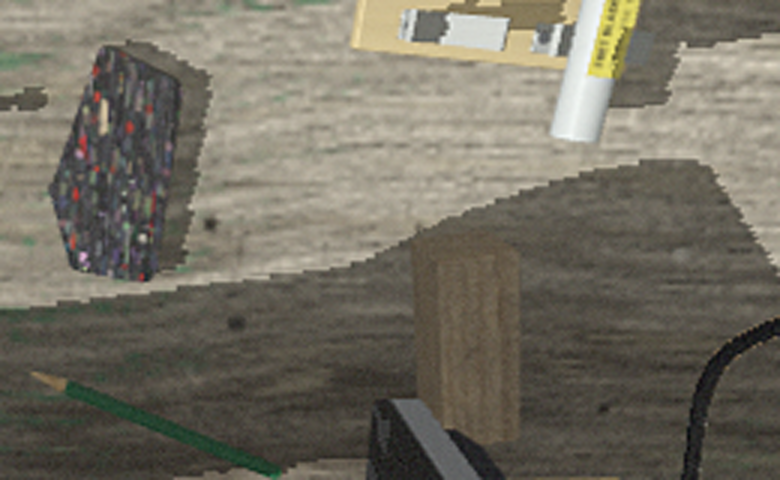

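The crop shows plate corners at crop (105,45),(180,80),(150,280),(75,270),(50,190), with its shadow on the right. The pine top face is at roughly (437..520, 248..440).

```bash
python3 - <<'E'
from h import *
d=np.load('w1.npz');c=(d['K'],d['R'],d['C'])
f=lambda a:np.array(a)/3+[279.7,114.7]
P=cast(c,f([(105,45),(180,80),(150,280),(75,270),(50,190)]),11)[:,:2];print(P.round().tolist(),cv2.minAreaRect(P.astype(np.float32)))
M=cv2.moments(P.astype(np.float32));print(M['m10']/M['m00'],M['m01']/M['m00'])
P=cast(c,f([(437,248),(520,250),(519,441),(438,434)]),36)[:,:2];print('pine',P.round().tolist(),P.mean(0),cv2.minAreaRect(P.astype(np.float32)))
E
```

```text
[[332.0, 343.0], [363.0, 329.0], [352.0, 241.0], [318.0, 245.0], [308.0, 282.0]] ((333.9005432128906, 292.857666015625), (99.37176513671875, 48.98493957519531), 82.8271713256836)
336.7620613112286 289.450990084576
pine [[469.0, 264.0], [504.0, 263.0], [516.0, 174.0], [480.0, 178.0]] [492.34264199 219.65080054] ((492.8307189941406, 218.9990234375), (35.75045394897461, 94.28601837158203), 6.855124473571777)
```

```bash
python3 -m creep '[{"offset":[-0.007,-0.004,0.04],"roll":0.09,"hand":0.8},{"offset":[0,0,0.045],"roll":0,"hand":0.8},{"offset":[0,0,0.045],"roll":0,"hand":0.8},{"offset":[0,0,0.045],"roll":0,"hand":0.8},{"offset":[0,0,0.035],"roll":0,"hand":0.8},{"offset":[0,0,0.013],"roll":0,"hand":0.8},{"offset":[0,0,0],"roll":0,"hand":0.8}]'
python3 - <<'E'
from h import *
cv2.imwrite('pics/w2.png',arm.capture('wrist')[:,:,::-1])
E
```

```text
t: 2.78
tcp_pos: [333.1, 283.1, 8.3]
eef_rot: [-2.314, -2.124, 0.001]
wrist_force: [0.1, -0.3, -0.2]
width: 0.799
```

View pics/w2.png

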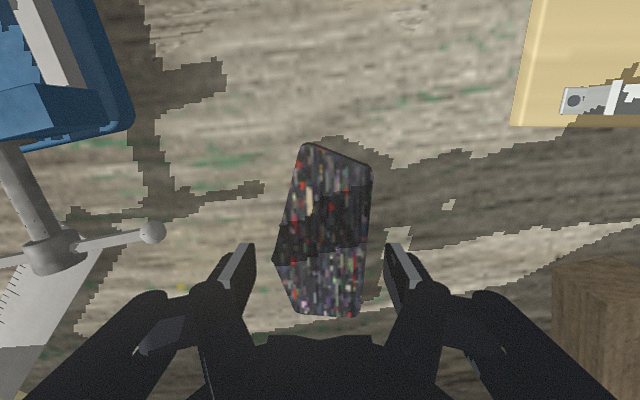

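The wrist view shows the plate between the fingers, vertex at (275,260) and pads at (248,250) and (392,250), clear of the vise handle. Lower, close, lift.

```bash
python3 -m creep '[{"offset":[0,0,0.0105],"roll":0,"hand":0.8},{"offset":[0,0,0],"roll":0,"hand":0.3},{"offset":[0,0,0],"roll":0,"hand":0.3},{"offset":[0,0,0],"roll":0,"hand":0.3},{"offset":[0,0,0],"roll":0,"hand":0.3},{"offset":[0,0,-0.01],"roll":0,"hand":0.3},{"offset":[0,0,-0.04],"roll":0,"hand":0.3},{"offset":[0,0,-0.05],"roll":0,"hand":0.3},{"offset":[0,0,0],"roll":0,"hand":0.3}]'
python3 - <<'E'
from h import *
cv2.imwrite('pics/w3.png',arm.capture('wrist')[:,:,::-1])
E
```

```text
t: 3.95
tcp_pos: [334.7, 284.5, 101.8]
eef_rot: [2.316, 2.123, 0.009]
wrist_force: [-0.3, -0.1, -0.8]
width: 0.588
```

View pics/w3.png

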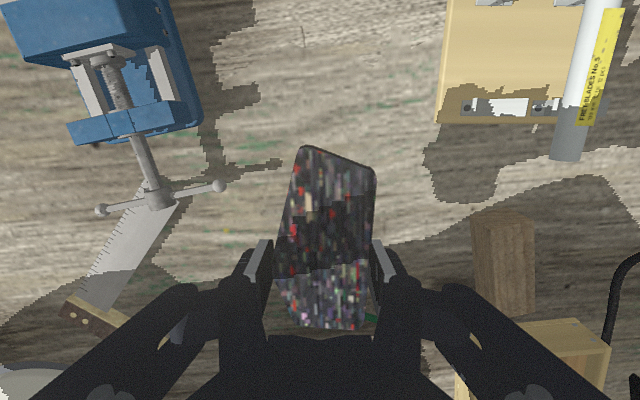

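It is held, 50 mm across the jaws. Now the tub and box fit from the top picture.

```bash
python3 - <<'E'
from h import *
t=cam('top');im=cv2.imread('pics/top0.png');g=cv2.GaussianBlur(im,(3,3),0).max(2)
m=np.zeros(g.shape,np.uint8);m[123:192,390:462]=(g<70)[123:192,390:462]
m=cv2.morphologyEx(m,cv2.MORPH_OPEN,np.ones((7,7)))
b=blob(m,200)[0];print('tub',cv2.boundingRect(b));P=cast(t,b[:,0],42)[:,:2].astype(np.float32)
print(cv2.fitEllipse(P),cv2.minEnclosingCircle(P))
r=(im[:,:,2].astype(int)-im[:,:,0])
m=np.zeros(g.shape,np.uint8);m[130:195,285:350]=((r>45)&(g>90))[130:195,285:350]
b=blob(m,100)[0];P=cast(t,b[:,0],40)[:,:2].astype(np.float32);q=cv2.minAreaRect(P);print('box',cv2.boundingRect(b),q)
s=cam('side');im=cv2.imread('pics/side0.png');g=im.max(2);m=np.zeros(g.shape,np.uint8);m[245:325,200:285]=(g<60)[245:325,200:285]
m=cv2.morphologyEx(m,cv2.MORPH_OPEN,np.ones((5,5)))
b=blob(m,200)[0];print('tubside',cv2.boundingRect(b));print(proj(s,[[537,-223,42],[537+79,-223,42],[537-79,-223,42],[537,-302,42],[537,-144,42]]).round())
E
```

```text
tub (398, 129, 57, 57)
((532.5458984375, -223.3056182861328), (143.8501739501953, 151.0754852294922), 122.70828247070312) ((537.5245971679688, -219.28219604492188), 84.58931732177734)
box (292, 138, 58, 51) ((519.8883056640625, 61.725852966308594), (139.9896697998047, 149.88157653808594), 1.6961826086044312)
tubside (208, 252, 77, 73)
[[243. 281.]
 [260. 308.]
 [227. 256.]
 [212. 299.]
 [273. 264.]]
```

```bash
python3 -m creep '[{"offset":[0,0,-0.045],"roll":0,"hand":0.3},{"offset":[-0.045,0.022,-0.015],"roll":0,"hand":0.3},{"offset":[-0.045,0.022,0],"roll":0,"hand":0.3},{"offset":[-0.045,0.022,0],"roll":0,"hand":0.3},{"offset":[-0.045,0.022,0],"roll":0,"hand":0.3},{"offset":[-0.045,0.022,0],"roll":0,"hand":0.3},{"offset":[-0.045,0.022,0],"roll":0,"hand":0.3},{"offset":[-0.045,0.022,0],"roll":0,"hand":0.3},{"offset":[-0.045,0.022,0],"roll":0,"hand":0.3},{"offset":[-0.045,0.022,0],"roll":0,"hand":0.3},{"offset":[-0.045,0.022,0],"roll":0,"hand":0.3},{"offset":[-0.045,0.022,0],"roll":0,"hand":0.3}]'; python3 -m creep '[{"offset":[0,0,0],"roll":0,"hand":0.3}]'
python3 - <<'E'
from h import *
o=arm.get_obs();im=arm.capture('wrist')[:,:,::-1];cv2.imwrite('pics/w4.png',im)
c=cam('wrist',o);np.savez('w4.npz',K=c[0],R=c[1],C=c[2]);print(o['tcp_pos'],o['joint_pos'],proj(c,[[534,-222,42]]))
E
```

```text
t: 5.5
tcp_pos: [531.2, -232.3, 156.2]
eef_rot: [-2.315, -2.121, 0.001]
wrist_force: [-0.0, 0.5, -0.1]
width: 0.585
t: 5.62
tcp_pos: [531.1, -233.3, 155.1]
eef_rot: [-2.317, -2.117, 0.003]
wrist_force: [-0.8, 0.4, -1.2]
width: 0.58
[ 531.10197203 -233.26501789  155.07133333] [-4.13721570e-01  1.47283342e-01  9.47659854e-02  1.52191147e+00
 -2.49955046e-04  1.24715182e+00] [[321.06712528 183.01949365]]
```

View pics/w4.png

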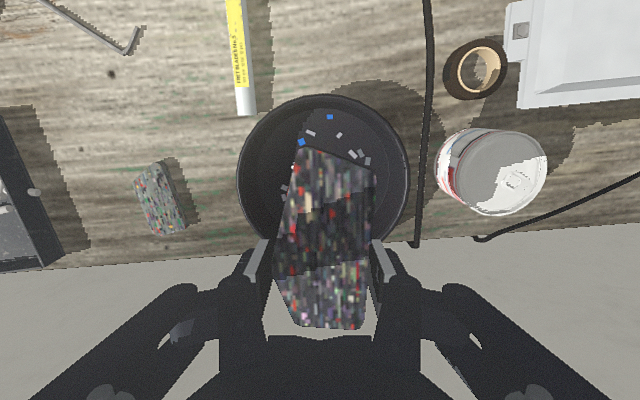

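The wrist view shows the tub rim at columns 236 to 410 with its top at row 94, and the plate over it. The small offcut is at (162,200), and a tin at (490,170) is clear.

```bash
python3 - <<'E'
from h import *
d=np.load('w4.npz');c=(d['K'],d['R'],d['C']);im=cv2.imread('pics/w4.png')
print(cast(c,[(236,178),(410,175),(322,94)],42).round(1))
hsv=cv2.cvtColor(im,cv2.COLOR_BGR2HSV)
for y in (180,200,220):print(y,[(x,im[y,x].tolist()) for x in range(128,206,5)])
E
```

```text
[[ 456.5 -210.4   42. ]
 [ 615.7 -221.6   42. ]
 [ 541.5 -145.1   42. ]]
180 [(128, [134, 152, 156]), (133, [144, 162, 169]), (138, [132, 142, 158]), (143, [144, 143, 135]), (148, [129, 137, 129]), (153, [167, 171, 177]), (158, [72, 69, 74]), (163, [114, 118, 128]), (168, [76, 74, 74]), (173, [74, 82, 82]), (178, [78, 85, 88]), (183, [70, 79, 78]), (188, [116, 140, 124]), (193, [116, 137, 126]), (198, [105, 132, 111]), (203, [118, 138, 127])]
200 [(128, [87, 96, 106]), (133, [94, 110, 107]), (138, [100, 109, 120]), (143, [115, 115, 121]), (148, [79, 72, 75]), (153, [113, 116, 117]), (158, [123, 117, 124]), (163, [121, 113, 124]), (168, [121, 114, 108]), (173, [109, 112, 132]), (178, [65, 63, 64]), (183, [76, 83, 88]), (188, [58, 68, 74]), (193, [67, 77, 82]), (198, [94, 106, 114]), (203, [93, 108, 116])]
220 [(128, [117, 130, 134]), (133, [115, 132, 138]), (138, [114, 126, 133]), (143, [116, 133, 138]), (148, [154, 154, 153]), (153, [134, 133, 132]), (158, [92, 105, 198]), (163, [104, 107, 97]), (168, [119, 123, 124]), (173, [136, 142, 139]), (178, [95, 135, 61]), (183, [86, 92, 94]), (188, [74, 83, 82]), (193, [77, 83, 91]), (198, [61, 69, 73]), (203, [104, 121, 125])]
```

```bash
python3 -m creep '[{"offset":[0.0015,0.004,0.04],"roll":0,"hand":0.3},{"offset":[0,0,0.04],"roll":0,"hand":0.3},{"offset":[0,0,0.04],"roll":0,"hand":0.3},{"offset":[0,0,0.02],"roll":0,"hand":0.3},{"offset":[0,0,0.008],"roll":0,"hand":0.3},{"offset":[0,0,0],"roll":0,"hand":0.3},{"offset":[0,0,0],"roll":0,"hand":0.75},{"offset":[0,0,0],"roll":0,"hand":0.75},{"offset":[0,0,0],"roll":0,"hand":0.75},{"offset":[0,0,-0.03],"roll":0,"hand":0.75},{"offset":[0,0,-0.05],"roll":0,"hand":0.75},{"offset":[0,0,-0.05],"roll":0,"hand":0.75}]'
```

```text
t: 7.18
tcp_pos: [535.3, -229.7, 141.3]
eef_rot: [-2.316, -2.123, 0.0]
wrist_force: [1.0, -0.7, 0.4]
width: 0.746
```

```bash
python3 -m creep '[{"offset":[-0.006,-0.043,0],"roll":0,"hand":0.8},{"offset":[-0.006,-0.043,0],"roll":0,"hand":0.8},{"offset":[-0.006,-0.043,0],"roll":0,"hand":0.8},{"offset":[-0.006,-0.043,0],"roll":0,"hand":0.8},{"offset":[0,0,0],"roll":0,"hand":0.8},{"offset":[0,0,0],"roll":0,"hand":0.8}]'
python3 - <<'E'
from h import *
o=arm.get_obs();im=arm.capture('wrist')[:,:,::-1]
c=cam('wrist',o);np.savez('w5.npz',K=c[0],R=c[1],C=c[2]);print(o['tcp_pos'])
cv2.imwrite('pics/w5.png',im)
E
```

```text
t: 7.92
tcp_pos: [362.5, -239.0, 140.2]
eef_rot: [2.315, 2.121, 0.001]
wrist_force: [-0.1, -0.2, 0.4]
width: 0.802
[ 362.50241303 -238.96846319  140.24691703]
```

View pics/w5.png

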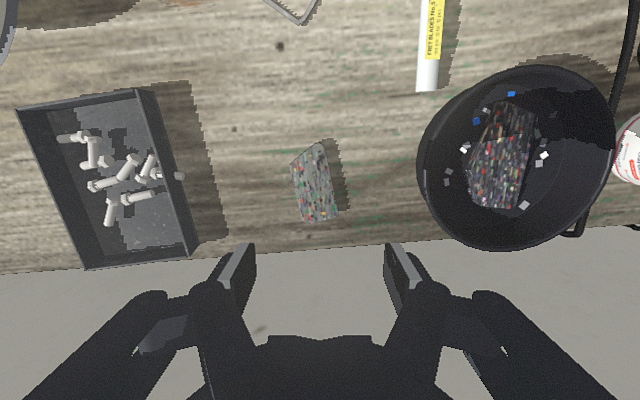

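The view shows the large plate lying flat in the tub at about (500,158). The small one has corners near (320,141),(338,213),(303,224),(290,165).

```bash
python3 - <<'E'
from h import *
d=np.load('w5.npz');c=(d['K'],d['R'],d['C'])
P=cast(c,[(320,141),(326,144),(338,213),(303,224),(290,165)],11)[:,:2];print(P.round().tolist(),cv2.minAreaRect(P.astype(np.float32)))
M=cv2.moments(P.astype(np.float32));print(M['m10']/M['m00'],M['m01']/M['m00'])
print(cast(c,[(499,100),(533,105),(515,210),(472,205),(467,150)],15).round()[:,:2])
print(cast(c,[(150,88),(200,255)],45).round()[:,:2])
E
```

```text
[[368.0, -191.0], [374.0, -195.0], [380.0, -265.0], [344.0, -273.0], [337.0, -211.0]] ((358.33624267578125, -232.11566162109375), (37.66865158081055, 79.28935241699219), 5.70435905456543)
359.02987795896104 -234.3552595978752
[[ 530. -169.]
 [ 561. -176.]
 [ 556. -275.]
 [ 513. -266.]
 [ 505. -211.]]
[[ 240. -136.]
 [ 248. -282.]]
```

```bash
python3 -m creep '[{"offset":[0.0035,-0.0045,0.03],"roll":0,"hand":0.75},{"offset":[0,0,0.04],"roll":-0.183,"hand":0.7},{"offset":[0,0,0.04],"roll":0,"hand":0.7},{"offset":[0,0,0.022],"roll":0,"hand":0.7},{"offset":[0,0,0.009],"roll":0,"hand":0.7},{"offset":[0,0,0],"roll":0,"hand":0.2},{"offset":[0,0,0],"roll":0,"hand":0.2},{"offset":[0,0,0],"roll":0,"hand":0.2},{"offset":[0,0,0],"roll":0,"hand":0.2},{"offset":[0,0,-0.02],"roll":0,"hand":0.2},{"offset":[0,0,-0.05],"roll":0,"hand":0.2},{"offset":[0,0,-0.05],"roll":0,"hand":0.2}]'
python3 - <<'E'
from h import *
cv2.imwrite('pics/w6.png',arm.capture('wrist')[:,:,::-1])
E
```

```text
t: 9.48
tcp_pos: [357.5, -234.6, 120.1]
eef_rot: [-2.112, -2.325, 0.0]
wrist_force: [1.2, 0.0, -0.5]
width: 0.418
```

View pics/w6.png

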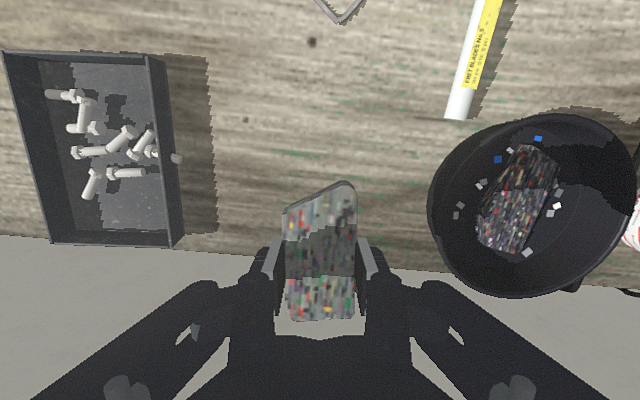

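```bash
python3 -m creep '[{"offset":[0,0.02,-0.03],"roll":0,"hand":0.2},{"offset":[-0.0017,0.0395,0],"roll":0,"hand":0.2},{"offset":[-0.0017,0.0395,0],"roll":0,"hand":0.2},{"offset":[-0.0017,0.0395,0],"roll":0,"hand":0.2},{"offset":[-0.0017,0.0395,0],"roll":0,"hand":0.2},{"offset":[0,0,0],"roll":0,"hand":0.2},{"offset":[0,0,0.04],"roll":0,"hand":0.2},{"offset":[0,0,0.04],"roll":0,"hand":0.2},{"offset":[0,0,0.03],"roll":0,"hand":0.2},{"offset":[0,0,0.015],"roll":0,"hand":0.2},{"offset":[0,0,0.004],"roll":0,"hand":0.2},{"offset":[0,0,0],"roll":0,"hand":0.2}]'
```

```text
t: 11.02
tcp_pos: [536.1, -224.8, 20.8]
eef_rot: [2.112, 2.324, 0.001]
wrist_force: [-0.2, -0.2, 0.8]
width: 0.417
```

```bash
python3 -m creep '[{"offset":[0,0,0],"roll":0,"hand":0.6},{"offset":[0,0,0],"roll":0,"hand":0.6},{"offset":[0,0,-0.03],"roll":0,"hand":0.6},{"offset":[0,0,-0.045],"roll":0,"hand":0.6},{"offset":[0,0,-0.045],"roll":0,"hand":0.6},{"offset":[0,0,-0.03],"roll":0,"hand":0.6},{"offset":[0.038,-0.0132,0],"roll":0,"hand":0.6},{"offset":[0.038,-0.0132,0],"roll":0,"hand":0.6},{"offset":[0.038,-0.0132,0],"roll":0,"hand":0.6},{"offset":[0.038,-0.0132,0],"roll":0,"hand":0.6},{"offset":[0,0,0],"roll":0,"hand":0.6},{"offset":[0,0,0],"roll":0,"hand":0.6}]'
python3 - <<'E'
from h import *
o=arm.get_obs();im=arm.capture('wrist')[:,:,::-1]
c=cam('wrist',o);np.savez('w7.npz',K=c[0],R=c[1],C=c[2]);print(o['tcp_pos'])
cv2.imwrite('pics/w7.png',im);cv2.imwrite('pics/top7.png',arm.capture('top')[:,:,::-1])
E
```

```text
t: 12.52
tcp_pos: [468.9, -78.4, 170.3]
eef_rot: [2.111, 2.325, 0.001]
wrist_force: [0.4, 0.3, 0.3]
width: 0.599
[468.90982478 -78.41937148 170.25342988]
```

View pics/w7.png

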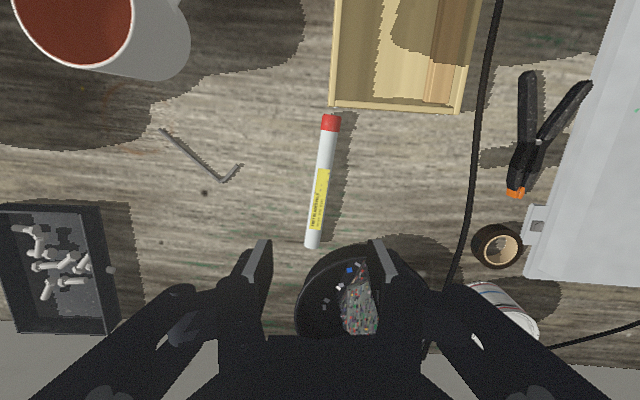

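The view shows the tube from its red cap at (331,115) to (312,248). The box's near wall runs from (329,108) to (463,113), with the strip on its +x side, and the small offcut lies in the tub.

```bash
python3 - <<'E'
from h import *
d=np.load('w7.npz');c=(d['K'],d['R'],d['C']);im=cv2.imread('pics/w7.png').astype(int)
m=(im.min(2)>150)|((im[:,:,2]>150)&(im[:,:,0]<90))
mm=np.zeros(m.shape,np.uint8);mm[112:250,300:345]=m[112:250,300:345];mm=cv2.morphologyEx(mm,cv2.MORPH_CLOSE,np.ones((5,5)))
b=blob(mm,100)[0];print(cv2.boundingRect(b));P=cast(c,b[:,0],9)[:,:2].astype(np.float32);q=cv2.minAreaRect(P);print(q,cv2.boxPoints(q).round(1).tolist())
P=cast(c,[(329,107),(463,114)],40);print(P.round(1),np.degrees(np.arctan2(*(P[1]-P[0])[[1,0]])))
print('strip',cast(c,[(427,97),(457,100)],26).round())
E
```

```text
(300, 112, 36, 137)
((466.6658020019531, -81.37265014648438), (36.00910186767578, 154.0368194580078), 4.453088760375977) [[442.70001220703125, -6.0], [454.70001220703125, -159.60000610351562], [490.6000061035156, -156.8000030517578], [478.6000061035156, -3.200000047683716]]
[[4.708e+02 5.000e-01 4.000e+01]
 [5.941e+02 6.400e+00 4.000e+01]] 2.7518043461834782
strip [[563.  19.  26.]
 [592.  19.  26.]]
```

```bash
python3 - <<'E'
from h import *
d=np.load('w7.npz');c=(d['K'],d['R'],d['C']);im=cv2.imread('pics/w7.png').astype(int)
s=im.max(2)-im.min(2)
for y in (120,128,145,160,175,190,205,220,235,243):
    row=[x for x in range(298,348) if im[y,x,2]>170 and (im[y,x].min()>165 or s[y,x]>90)]
    print(y,row[:1],row[-1:],cast(c,[(row[0],y),(row[-1],y)],9).mean(0).round(1) if row else '')
print(cast(c,[(331,113),(312,248)],9).round(1))
E
```

```text
120 [322] [333] [471.6 -11.7   9. ]
128 [321] [331] [470.9 -19.8   9. ]
145 [318] [330] [470.6 -37.4   9. ]
160 [316] [327] [469.6 -53.5   9. ]
175 [314] [328] [470.7 -69.9   9. ]
190 [312] [325] [469.6 -87.    9. ]
205 [310] [323] [ 469.  -104.6    9. ]
220 [307] [321] [ 467.9 -122.9    9. ]
235 [305] [315] [ 465.  -141.9    9. ]
243 [304] [314] [ 464.7 -152.2    9. ]
[[ 474.4   -4.5    9. ]
 [ 468.8 -158.4    9. ]]
```

```bash
python3 -m creep '[{"offset":[-0.003,0.0018,0.03],"roll":0,"hand":0.5},{"offset":[0,0,0.045],"roll":0.135,"hand":0.5},{"offset":[0,0,0.045],"roll":0,"hand":0.5},{"offset":[0,0,0.03],"roll":0,"hand":0.5},{"offset":[0,0,0.014],"roll":0,"hand":0.5},{"offset":[0,0,0.005],"roll":0,"hand":0.5},{"offset":[0,0,0],"roll":0,"hand":0},{"offset":[0,0,0],"roll":0,"hand":0},{"offset":[0,0,0],"roll":0,"hand":0},{"offset":[0,0,0],"roll":0,"hand":0},{"offset":[0,0,-0.03],"roll":0,"hand":0},{"offset":[0,0,-0.045],"roll":0,"hand":0}]'; python3 -m creep '[{"offset":[0,0,-0.045],"roll":0,"hand":0},{"offset":[0,0,-0.04],"roll":0,"hand":0},{"offset":[0,0,0],"roll":0,"hand":0}]'
```

```text
t: 14.12
tcp_pos: [469.7, -80.9, 75.8]
eef_rot: [-2.263, -2.176, 0.002]
wrist_force: [0.6, -0.3, 0.4]
width: 0.178
t: 14.5
tcp_pos: [472.1, -81.3, 164.2]
eef_rot: [2.261, 2.175, 0.005]
wrist_force: [-0.0, 0.1, -1.8]
width: 0.18
```

```bash
python3 - <<'E'
from h import *
d=np.load('w1.npz');c=(d['K'],d['R'],d['C']);im=cv2.imread('pics/w1.png')
print('tube',cast(c,[(507.5,17),(472.5,161)],36.5).round(1))
print('base',cast(c,[(412,43),(398,131)],10).round(1))
cr=im[30:150,385:515];cv2.imwrite('pics/w1r.png',cv2.resize(cr,None,fx=5,fy=5,interpolation=cv2.INTER_CUBIC))
E
```

```text
tube [[532.  459.5  36.5]
 [520.2 309.4  36.5]]
base [[443.1 440.4  10. ]
 [435.6 342.1  10. ]]
```

View pics/w1r.png

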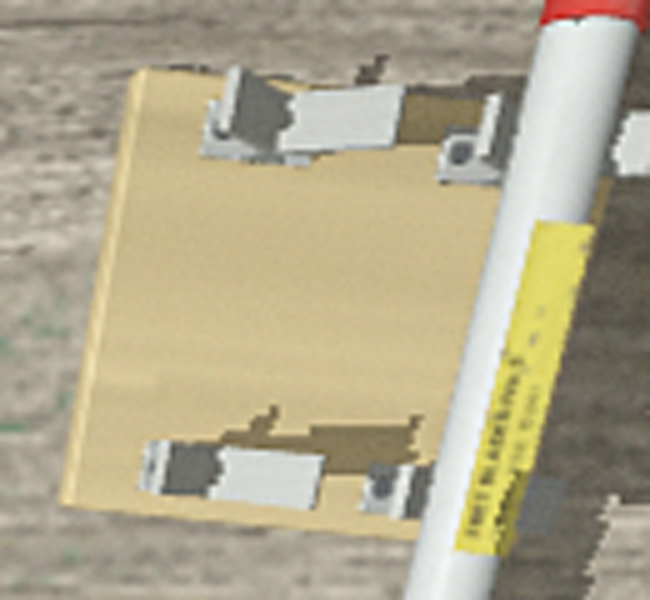

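The crop shows the free V rests, with their valleys at crop (288,125) and (215,472). The rack is turned about -4.4°.

```bash
python3 - <<'E'
from h import *
d=np.load('w1.npz');c=(d['K'],d['R'],d['C'])
P=cast(c,np.array([(286,122),(214,472)])/5+[384.6,29.6],23.5);print(P.round(1),P.mean(0))
o=arm.get_obs();t=np.array([469.3,389]);r=Ro.from_rotvec(o['eef_rot']).as_matrix();print(r[:2,:2].T.round(3),r[:2,:2].T@(t-np.array(o['tcp_pos'])[:2]))
E
```

```text
[[473.5 426.8  23.5]
 [466.3 351.3  23.5]] [469.89256799 389.01576146  23.5       ]
[[ 0.039  0.999]
 [ 0.999 -0.039]] [469.82987059 -21.07144202]
```

```bash
python3 - <<'E'
from h import *
s=cam('side');t=cam('top');im=cv2.imread('pics/top0.png')
for p in [(590,130),(545,145),(490,190),(440,250),(418,330)]:
    for z in (0,100,200,300,400,500,600):
        P=cast(s,p,z)[0];q=proj(t,P)[0].round().astype(int)
        print(p,z,P[:2].round(),q,im[q[1],q[0]].tolist() if 0<=q[0]<640 and 0<=q[1]<400 else '')
E
```

```text
(590, 130) 0 [648. 908.] [ 19 127] [146, 161, 171]
(590, 130) 100 [687. 784.] [41 98] [147, 161, 172]
(590, 130) 200 [727. 660.] [67 65] [149, 164, 175]
(590, 130) 300 [766. 536.] [98 24] [147, 161, 172]
(590, 130) 400 [805. 412.] [137 -26] 
(590, 130) 500 [844. 288.] [185 -88] 
(590, 130) 600 [883. 165.] [ 248 -170] 
(545, 145) 0 [615. 742.] [ 77 137] [154, 169, 180]
(545, 145) 100 [657. 635.] [ 98 109] [146, 161, 172]
(545, 145) 200 [699. 527.] [122  75] [138, 151, 162]
(545, 145) 300 [742. 419.] [152  34] [223, 225, 230]
(545, 145) 400 [784. 312.] [188 -17] 
(545, 145) 500 [827. 204.] [234 -80] 
(545, 145) 600 [869.  96.] [ 294 -163] 
(490, 190) 0 [645. 481.] [171 126] [138, 162, 179]
(490, 190) 100 [685. 399.] [190  98] [52, 55, 59]
(490, 190) 200 [724. 316.] [212  64] [85, 91, 96]
(490, 190) 300 [763. 234.] [239  24] [222, 223, 227]
(490, 190) 400 [803. 152.] [272 -26] 
(490, 190) 500 [842.  70.] [313 -89] 
(490, 190) 600 [882. -12.] [ 367 -170] 
(440, 250) 0 [712. 235.] [259 103] [72, 80, 88]
(440, 250) 100 [745. 177.] [275  75] [218, 220, 222]
(440, 250) 200 [778. 119.] [295  43] [215, 226, 233]
(440, 250) 300 [811.  61.] [319   4] [185, 199, 210]
(440, 250) 400 [844.   3.] [348 -45] 
(440, 250) 500 [876. -55.] [ 386 -106] 
(440, 250) 600 [ 909. -114.] [ 434 -185] 
(418, 330) 0 [840.  52.] [322  61] [216, 217, 221]
(418, 330) 100 [861.  12.] [337  35] [213, 224, 232]
(418, 330) 200 [881. -29.] [355   4] [211, 223, 231]
(418, 330) 300 [901. -69.] [377 -33] 
(418, 330) 400 [ 922. -109.] [403 -79] 
(418, 330) 500 [ 942. -149.] [ 437 -138] 
(418, 330) 600 [ 962. -189.] [ 481 -214]
```

The gooseneck stays beyond x = 640, so the path is clear.

```bash
python3 -m creep '[{"offset":[0.03,-0.001,0],"roll":0,"hand":0},{"offset":[0.044,-0.002,0],"roll":0,"hand":0},{"offset":[0.044,-0.002,0],"roll":0,"hand":0},{"offset":[0.044,-0.002,0],"roll":0,"hand":0},{"offset":[0.044,-0.002,0],"roll":0,"hand":0},{"offset":[0.044,-0.002,0],"roll":0,"hand":0},{"offset":[0.044,-0.002,0],"roll":0,"hand":0},{"offset":[0.044,-0.002,0],"roll":0,"hand":0},{"offset":[0.044,-0.002,0],"roll":0,"hand":0},{"offset":[0.044,-0.002,0],"roll":0,"hand":0},{"offset":[0.044,-0.002,0],"roll":0,"hand":0},{"offset":[0,0,0],"roll":0.04,"hand":0}]'
python3 -m creep '[{"offset":[0,0,0],"roll":0,"hand":0},{"offset":[0,0,0],"roll":0,"hand":0}]'
python3 - <<'E'
from h import *
o=arm.get_obs();c=cam('wrist',o);im=arm.capture('wrist')[:,:,::-1];cv2.imwrite('pics/w8.png',im)
np.savez('w8.npz',K=c[0],R=c[1],C=c[2])
t=np.array([469.6,389]);r=Ro.from_rotvec(o['eef_rot']).as_matrix();print(o['tcp_pos'],r[:2,:2].round(3),r[:2,:2].T@(t-np.array(o['tcp_pos'])[:2]))
E
```

```text
t: 16.0
tcp_pos: [467.1, 391.8, 158.7]
eef_rot: [-2.305, -2.134, 0.003]
wrist_force: [0.5, -0.7, -0.1]
width: 0.185
t: 16.25
tcp_pos: [467.9, 388.9, 160.4]
eef_rot: [-2.307, -2.132, 0.001]
wrist_force: [0.3, 0.3, -0.8]
width: 0.183
[467.93514565 388.88627209 160.36840383] [[ 0.079  0.997]
 [ 0.997 -0.079]] [0.24418694 1.65077137]
```

View pics/w8.png

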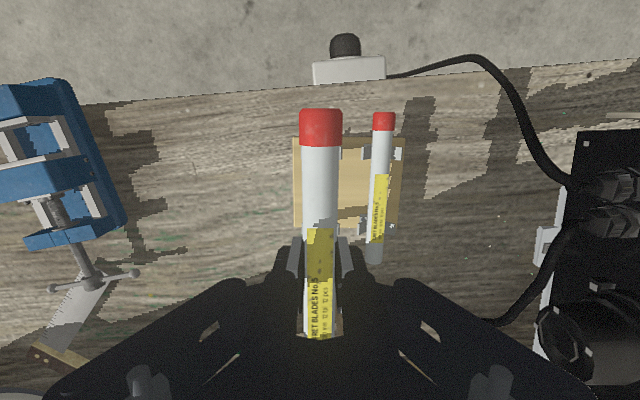

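The held tube sits parallel to the racked tube. The correction is small, so I'll lower and release.

```bash
python3 -m creep '[{"offset":[0,0.0015,0.03],"roll":0,"hand":0},{"offset":[0,0,0.04],"roll":0,"hand":0},{"offset":[0,0,0.035],"roll":0,"hand":0},{"offset":[0,0,0.018],"roll":0,"hand":0},{"offset":[0,0,0.006],"roll":0,"hand":0},{"offset":[0,0,0.002],"roll":0,"hand":0},{"offset":[0,0,0],"roll":0,"hand":0}]'
```

```text
t: 17.18
tcp_pos: [470.0, 389.6, 31.0]
eef_rot: [2.307, 2.132, 0.003]
wrist_force: [-0.3, 0.6, -0.7]
width: 0.182
```

```bash
python3 -m creep '[{"offset":[0,0,0.0015],"roll":0,"hand":0},{"offset":[0,0,0],"roll":0,"hand":0.42},{"offset":[0,0,0],"roll":0,"hand":0.42},{"offset":[0,0,-0.02],"roll":0,"hand":0.42},{"offset":[0,0,-0.045],"roll":0,"hand":0.42},{"offset":[0,0,-0.045],"roll":0,"hand":0.42},{"offset":[0,0,-0.03],"roll":0,"hand":0.8},{"offset":[-0.041,0.0088,0],"roll":0,"hand":0.8},{"offset":[-0.041,0.0088,0],"roll":0,"hand":0.8},{"offset":[-0.041,0.0088,0],"roll":0,"hand":0.8},{"offset":[-0.041,0.0088,0],"roll":0,"hand":0.8},{"offset":[0,0,0],"roll":0,"hand":0.8}]'
python3 -m creep '[{"offset":[0,0,0],"roll":0,"hand":0.8},{"offset":[0,0,0],"roll":0,"hand":0.8}]'
python3 - <<'E'
from h import *
o=arm.get_obs();c=cam('wrist',o);im=arm.capture('wrist')[:,:,::-1];cv2.imwrite('pics/w9.png',im)
np.savez('w9.npz',K=c[0],R=c[1],C=c[2]);print(o['tcp_pos'])
E
```

```text
t: 18.68
tcp_pos: [492.1, 220.8, 170.2]
eef_rot: [2.31, 2.128, 0.003]
wrist_force: [-0.2, 0.5, 0.0]
width: 0.804
t: 18.92
tcp_pos: [491.6, 223.8, 168.7]
eef_rot: [2.306, 2.133, 0.001]
wrist_force: [0.3, -0.3, 0.0]
width: 0.799
[491.57468064 223.82116038 168.6733912 ]
```

View pics/w9.png

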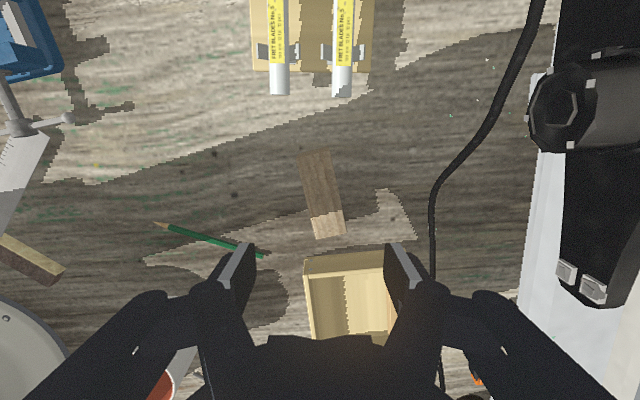

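Both tubes lie parallel in the rests at (280,50) and (343,50). The pine top is roughly (301,151),(331,150),(345,234),(316,239).

```bash
python3 - <<'E'
from h import *
d=np.load('w9.npz');c=(d['K'],d['R'],d['C']);im=cv2.imread('pics/w9.png')
P=cast(c,[(302,151),(331,150),(345,234),(316,239)],36)[:,:2];print(P.round(1).tolist(),P.mean(0),cv2.minAreaRect(P.astype(np.float32)))
print('box near wall corners',cast(c,[(304,258),(385,251)],40).round(1))
for y in (165,195,225):print(y,[(x,im[y,x].tolist()) for x in range(292,352,3)])
E
```

```text
[[478.6, 263.2], [506.5, 262.0], [515.5, 173.3], [484.6, 169.9]] [496.30088479 217.09059488] ((497.09356689453125, 217.541748046875), (31.03921890258789, 93.52901458740234), 3.687974214553833)
box near wall corners [[470.3 150.7  40. ]
 [556.4 152.3  40. ]]
165 [(292, [77, 85, 91]), (295, [98, 110, 116]), (298, [85, 105, 116]), (301, [84, 106, 120]), (304, [87, 105, 116]), (307, [80, 99, 109]), (310, [91, 112, 124]), (313, [88, 109, 123]), (316, [85, 98, 113]), (319, [86, 105, 118]), (322, [93, 112, 126]), (325, [85, 106, 119]), (328, [83, 102, 115]), (331, [87, 110, 120]), (334, [94, 105, 111]), (337, [84, 93, 100]), (340, [99, 112, 117]), (343, [96, 109, 114]), (346, [84, 96, 100]), (349, [102, 111, 116])]
195 [(292, [71, 86, 86]), (295, [69, 76, 80]), (298, [69, 79, 82]), (301, [63, 73, 76]), (304, [70, 82, 87]), (307, [89, 108, 117]), (310, [84, 102, 115]), (313, [79, 100, 112]), (316, [82, 99, 109]), (319, [77, 95, 104]), (322, [75, 90, 105]), (325, [86, 102, 112]), (328, [87, 103, 116]), (331, [75, 92, 105]), (334, [75, 96, 106]), (337, [82, 102, 110]), (340, [66, 75, 82]), (343, [71, 78, 85]), (346, [77, 85, 91]), (349, [70, 80, 86])]
225 [(292, [85, 102, 108]), (295, [92, 106, 115]), (298, [97, 112, 121]), (301, [85, 99, 105]), (304, [94, 109, 116]), (307, [94, 109, 114]), (310, [90, 103, 113]), (313, [166, 197, 215]), (316, [133, 164, 184]), (319, [146, 172, 191]), (322, [129, 156, 174]), (325, [140, 164, 182]), (328, [131, 159, 174]), (331, [138, 165, 182]), (334, [148, 174, 189]), (337, [132, 160, 175]), (340, [114, 139, 158]), (343, [129, 156, 172]), (346, [100, 114, 122]), (349, [114, 129, 135])]
```

```bash
python3 - <<'E'
from h import *
d=np.load('w9.npz');c=(d['K'],d['R'],d['C'])
P=cast(c,[(296.5,165),(332.5,165),(305.5,195),(338.5,195),(311.5,225),(345,225)],36)[:,:2].reshape(3,2,2);print(P.round(1).tolist(),P.mean(1).round(1).tolist())
print(cast(c,[(304,258)],0).round(1),cast(c,[(308,279)],40).round(1))
E
```

```text
[[[472.0, 250.1], [507.0, 247.4]], [[477.9, 219.0], [511.1, 216.5]], [[481.2, 186.1], [516.0, 183.4]]] [[489.5, 248.7], [494.5, 217.7], [498.6, 184.8]]
[[466.2 128.9   0. ]] [[472.3 124.8  40. ]]
```

```bash
python3 -m creep '[{"offset":[-0.0056,0.0025,0.02],"roll":0,"hand":0.75},{"offset":[0,0,0.04],"roll":-0.107,"hand":0.75},{"offset":[0,0,0.04],"roll":-0.107,"hand":0.75},{"offset":[0,0,0.035],"roll":0,"hand":0.75},{"offset":[0,0,0.015],"roll":0,"hand":0.75},{"offset":[0,0,0.007],"roll":0,"hand":0.75},{"offset":[0,0,0],"roll":0,"hand":0.2},{"offset":[0,0,0],"roll":0,"hand":0.2},{"offset":[0,0,0],"roll":0,"hand":0.2},{"offset":[0,0,0],"roll":0,"hand":0.2},{"offset":[0,0,0],"roll":0,"hand":0.2}]'
```

```text
t: 20.35
tcp_pos: [494.6, 217.6, 12.8]
eef_rot: [2.066, 2.365, 0.004]
wrist_force: [-0.3, -0.1, 6.7]
width: 0.4
```

```bash
python3 -m creep '[{"offset":[0,0,-0.03],"roll":0,"hand":0.2},{"offset":[0,0,-0.045],"roll":0,"hand":0.2},{"offset":[0,0,-0.025],"roll":0,"hand":0.2},{"offset":[-0.0383,0.0005,0],"roll":0,"hand":0.2},{"offset":[-0.0383,0.0005,0],"roll":0,"hand":0.2},{"offset":[-0.0383,0.0005,0],"roll":0,"hand":0.2},{"offset":[-0.0383,0.0005,0],"roll":0.087,"hand":0.2},{"offset":[0,0,0],"roll":0,"hand":0.2},{"offset":[0,0,0],"roll":0,"hand":0.2}]'
python3 - <<'E'
from h import *
o=arm.get_obs();c=cam('wrist',o);im=arm.capture('wrist')[:,:,::-1];cv2.imwrite('pics/w10.png',im)
r=Ro.from_rotvec(o['eef_rot']).as_matrix();print(o['tcp_pos'],o['width'],r[:2,:2].T@(np.array([517.3,66.8])-np.array(o['tcp_pos'])[:2]))
E
```

```text
t: 21.48
tcp_pos: [516.3, 65.8, 111.5]
eef_rot: [-2.167, -2.274, -0.0]
wrist_force: [-0.7, 0.8, -1.2]
width: 0.396
[516.28623197  65.78059134 111.45019369] 0.3964503392570296 [0.96944785 1.0616451 ]
```

View pics/w10.png

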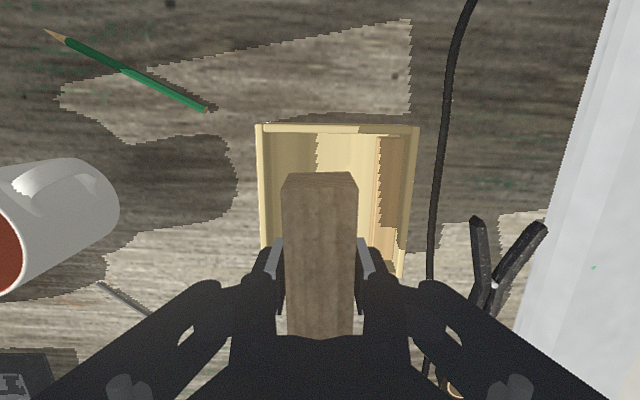

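The block is held parallel to the box walls. The box's far rim corners are at (256,124) and (419,127), and the strip edge is at column 378.

```bash
python3 - <<'E'
from h import *
c=cam('wrist');P=cast(c,[(256,124),(419,127)],40);print(P.round(1)); print(cast(c,[(378,138)],26).round(1))
u=(P[1]-P[0])/np.linalg.norm(P[1]-P[0]);m=P.mean(0);print('box origin',m[:2]-64*np.array([-u[1],u[0]]),u)
E
```

```text
[[467.5 129.5  40. ]
 [586.2 133.3  40. ]]
[[560.1 122.9  26. ]]
box origin [528.94212581  67.45247559] [0.99948128 0.03220526 0.        ]
```

```bash
python3 -m creep '[{"offset":[0.001,0.001,0.03],"roll":0,"hand":0.2},{"offset":[0,0,0.035],"roll":0,"hand":0.2},{"offset":[0,0,0.018],"roll":0,"hand":0.2},{"offset":[0,0,0.006],"roll":0,"hand":0.2},{"offset":[0,0,0.0025],"roll":0,"hand":0.2},{"offset":[0,0,0],"roll":0,"hand":0.2}]'
```

```text
t: 22.28
tcp_pos: [517.8, 66.8, 20.7]
eef_rot: [2.167, 2.274, 0.002]
wrist_force: [0.2, 0.1, -0.1]
width: 0.396
```

```bash
python3 -m creep '[{"offset":[0,0,0.001],"roll":0,"hand":0.2},{"offset":[0,0,0],"roll":0,"hand":0.52},{"offset":[0,0,0],"roll":0,"hand":0.52},{"offset":[0,0,-0.03],"roll":0,"hand":0.52},{"offset":[0,0,-0.045],"roll":0,"hand":0.52},{"offset":[0,0,-0.045],"roll":0,"hand":0.52},{"offset":[0,0,-0.04],"roll":0,"hand":0.52},{"offset":[0.024,-0.035,-0.01],"roll":0,"hand":0.52},{"offset":[0.024,-0.035,-0.01],"roll":0,"hand":0.52},{"offset":[0.024,-0.035,-0.01],"roll":0,"hand":0.52},{"offset":[0.024,-0.035,-0.01],"roll":0,"hand":0.52},{"offset":[0.024,-0.035,0],"roll":0,"hand":0.52}]'
python3 -m creep '[{"offset":[0.024,-0.035,0],"roll":0,"hand":0.52},{"offset":[0,0,0],"roll":0,"hand":0.52}]'
python3 - <<'E'
from h import *
t=arm.capture('top')[:,:,::-1];s=arm.capture('side')[:,:,::-1]
cv2.imwrite('pics/top11.png',t);cv2.imwrite('pics/side11.png',s)
a=cv2.resize(t[120:210,160:470],(800,232),interpolation=cv2.INTER_CUBIC)
b=cv2.resize(s[140:330,195:475],(530,360),interpolation=cv2.INTER_CUBIC)
z=np.zeros((596,800,3),np.uint8);z[:232]=a;z[236:,:530]=b;cv2.imwrite('pics/fin.png',z)
E
```

```text
t: 23.78
tcp_pos: [335.8, 178.8, 219.7]
eef_rot: [2.168, 2.273, 0.003]
wrist_force: [0.6, 0.7, 0.0]
width: 0.519
t: 24.02
tcp_pos: [299.0, 201.4, 219.4]
eef_rot: [2.164, 2.278, 0.002]
wrist_force: [-0.4, 0.9, -0.4]
width: 0.518
```

View pics/fin.png

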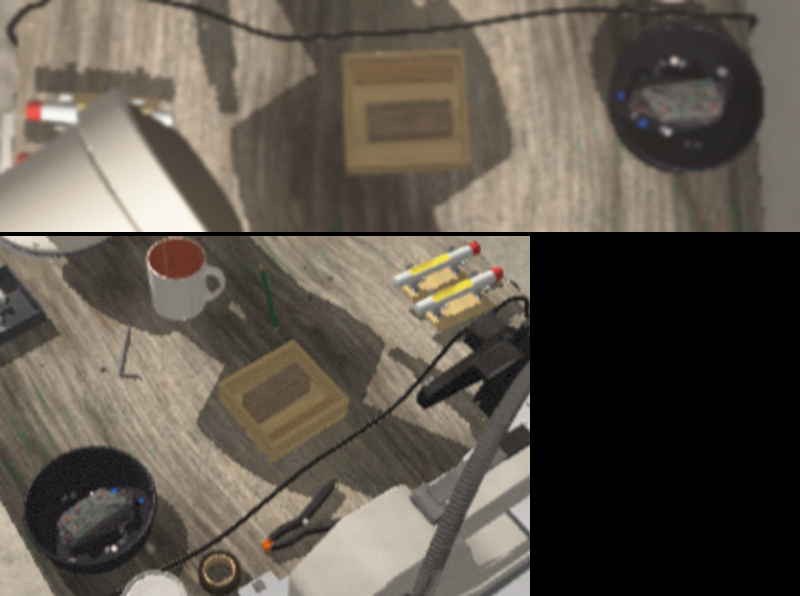

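The final composite shows the block flat in the box at crop (410,121), clear of the strip at (402,70). The small offcut lies on the large one at (680,102), near the tub centre at (686,97). In the side part both tubes lie parallel in the rests, around (435,265) and (458,290). The robot touches nothing, so I'm handing in.

```bash
python3 -c "
from plant import arm
print(arm.job_done(),arm.get_obs()['t'])"
```

```text
the job is handed in; nothing more can be done
the job is handed in; nothing more can be done
```

The sort is finished and handed in at about 24 s of the allowed 93 s; the system reports no verdict. I put both offcuts in the tub (the small one on the large one), the blade tube in the free V rests, and the pine block on the box floor beside the strip. Each was a single grasp, guided by the wrist camera.

- **Final pictures:** The last top and side views show the block flat and clear of the strip and the offcuts near the tub centre. The tube lies parallel to the one already racked. In the top view the arm hid part of the rack, so the tube's seating rests on the side view and an earlier wrist view.
- **Not measured:** I judged the final tilt and height of the pieces by eye. How much of the large offcut still shows under the small one I could not see clearly.
- **Disagreements:** The first top-view fits for the tub and box were a few mm off, and the box fit came out too large. I used the wrist-camera measurements instead; two of these put the box centre within about 1 mm of each other.

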